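Empty the drop cup of beads into the crock

ROBOT

A 7-joint arm with a two-finger parallel gripper is mounted at the origin on the work surface. World frame = base frame: x ahead of the robot, y to its left, z up, the work surface at z = 0. Lengths are in m, angles in degrees, forces in N, time in s.
With the tool pointing down it reaches from about 0.425 to 0.875 m from the base axis. Payload 4.7 kg.
Tool frame: the origin (TCP) lies midway between the tips of the shut fingers; the grasp point (between the pads) lies 19 mm behind it; z points along the fingers, y is the line along which they close (so a half turn about z gives the same grasp; the last joint's range is limited). The gripper opens to 87 mm and grips with 3 to 60 N. Pads are 19 mm wide; open, the fingers measure 117 mm over their backs; the gripper's body (75 mm by 190 mm) begins 51 mm behind the grasp point.
Start: joints at [65.266, 18.392, -4.016, 83.108, 1.295, 78.541, -3.26], TCP at [0.28, -0.587, 0.223] pointing down, gripper open.
Joint ranges: [-163.93, 163.93], [-17.29, 119.83], [-79.2, 71.16], [3.27, 140.29], [-89.18, 269.18], [5.43, 117.66], [-154.24, 154.24]. Speed limits (degrees/s): [147.25, 147.25, 180, 180, 180, 180, 180].

INTERFACE

Orientations are given as [roll, pitch, yaw] about the fixed x, y, z axes, in that order (R = Rz(yaw) Ry(pitch) Rx(roll)).
In Python, from cell import env, viewer, boxes_of, masks_of gives the robot as it stands. The module is installed in compiled form; this text tells all that it offers.
- The arm moves only by the tool apply_moves, never from a script. Its argument "moves" is a list of rows, each a list of 7 numbers: the shift along the tool's x, y, z scaled (see below), then the turn, a rotation vector about the tool's x, y, z scaled (see below), then the opening, from 0 (shut) to 1 (fully open). A call has 1 to 20 rows; each row is the pose to reach, as a shift and turn from the pose commanded when the call began, along the tool's axes at that moment; what a row does not reach only later rows make up. The controller multiplies each number of a shift by 0.2 m and each number of a turn by 1.5 rad. A row lasts 1/10 s, in which the tool goes at most 50 mm and 8.59 degrees, less where a joint would pass 70% of its speed; a pose out of reach is approached as far as the arm can. A call with a number of a shift or a turn outside -1 to 1 is refused whole. A call with a gripper value outside its range is refused whole. The fingers move at their own pace and stop on an object; "grip_force" is the grip in N (left out, the last holds). Time passes only in rows, so rows that repeat a pose let the fingers close. It gives the time, the measured TCP pose, the force, the opening and the grip force at its end, in the units of the state.
- env.get_obs(): the state, without advancing time (a new reading comes with each control period).
- viewer.read_camera(name): name is "scene" or "top"; returns the picture (420x560x3 uint8, red, green, blue); there is no depth.
- viewer.get_calibration(name): a dict with "fov_y" (degrees; the focal length in pixels is half the picture's height over the tangent of half this angle, whatever the lens; pixels are square), "cx", "cy" (the principal point, pixels), "k1" (the pictures are not rectified: a ray, as slopes to the right and down, at radius r is drawn at 1 + k1 r^2 times it, then the intrinsics apply), "position" and "orientation" of the camera in the world. Camera axes: x right, y up, looking along -z (the intrinsics and any distortion apply to the point x, -y, -z); pixel columns grow to the right and rows downward; lengths in m; the calibration is good to about 2 mm. A picture is of the moment at which its call begins. get_calibration takes no time and is no camera call.
- env.sign_off(): hands the job in; it is judged then, once.
Trained networks look in the newest picture that a camera, given by its name, has taken for a name from the list of things; names that differ only in an ending like _2 or _b are one class to them, and where a whole thing is asked for, a point or a joint stands for the part that bears it (a point fixed in the world has none). Each returns a list of dicts, best first, with "conf" (0 to 1); they miss things now and then, are a little off and sometimes report something else, mostly with a low value. They report only what shows in the picture. A call takes as long as a camera call. They do not tell look-alikes from the thing itself.
- boxes_of(camera, target): "location" ([column, row] in pixels, amid what is visible of it).
- masks_of(camera, target): "pixels" (420x560 bool, what is visible of it) and "location" ([column, row] in pixels, amid what is visible of it).
The state is a dict: "time_s": time; "qpos": joint angles; "joint_velocities": joint speeds; "effort": joint torques, N m; "tool_pos": TCP position; "tool_rot": TCP orientation; "force": force on the tool from outside, world axes, zero at the start; "wrist_torque": the same for the moment, N m; "grip_width": finger opening in m; "grasp_force": force on a finger pad.
Only numpy, scipy, OpenCV 4.12 (cv2) and the standard library are available. Lean on these libraries where they do the work, as an engineer would, in place of code of your own. Each camera call takes 0.05 s, during which the arm holds its last target. There are 200 camera calls.

TASK

Take the drop cup by its slanting handle, hold it upright over the big terracotta crock and press its release tab by lowering it onto the crock's rim, with the box inside the mouth, so that the bottom swings open and all four beads fall into the crock. Then stand the empty cup upright back on its wooden board, with its bottom shut again, and do not let go of it before it stands there. Spill nothing, leave the crock where it stands, and leave the jar, the bundle and the lacquer box alone.

Things in the scene. Friction and masses are not known exactly. Their poses are not given: they have to be found in the camera images.
- cup: Drop cup: square aluminium box, open at the top, 60 (x) by 64 (y) mm outside, walls 3 mm, 0.18 kg. Its two y sides reach down below its floor as feet. Origin: middle of the footprint, level with the feet's lower edges, z up. Rim at z = 76 mm, floor (the hinged bottom) top at z = 25 mm. Starts on the board, its handle (-x) side roughly towards the robot, turned up to 0.5 rad.
- grip (a point): Grip point of the handle: cup frame (-51.1, 0, 107.7) mm, axes as the cup's. The handle is a wooden plate 10 mm thick, 36 wide (y), 66 long, rising from the top of the cup's -x side and leaning outward (to -x) 28 degrees from vertical; its faces look along +-(cos 28, 0, sin 28), so the tool must lean along it. The point is mid-plate, 45 mm up from its root, 21 mm below its end.
- flap (a joint): Angle of the cup's hinged bottom: 0 shut, 1.0 rad fully open. One stiff 3 mm plate: on one side of the hinge 58 mm of it closes the cup, its far (+x) end swinging down to open; on the other side it goes on outward as the release tab. A spring shuts it: 0.04 N m to start, 0.08 N m wide open (2 to 4 N on the tab). Beads pass from about 0.5 rad.
- hinge (a point): Middle of the bottom's hinge, which runs along the cup's y at the foot of the handle side: cup frame (-31, 0, 23.5) mm. Axes as the cup's.
- tab (a point): Middle of the release tab's underside, 20 mm out from the hinge: cup frame (-51, 0, 22) mm when shut. Tab: 28 mm wide, level, below the handle, ending 39 mm from the hinge. Pushed UP from below it opens the bottom: lower the cup with its box inside the crock's mouth and the tab over the rim. With the rim's inner edge 17 mm from the hinge, sinking 21 mm after touching opens about 0.9 rad.
- crock: Plain terracotta crock, loose, about 0.9 kg, open at the top, straight-sided: 160 mm across outside, 148 mm inside, 110 mm high, inner floor at 8 mm. Origin: centre of its underside. It takes the cup's box and feet inside its mouth; the level rim is 6 mm thick.
- board: Wooden rest board, fixed, 130 by 130 mm, 12 mm thick, on which the cup starts and must be put back; origin at the centre of its underside. Board, crock and jar stand in a row about 0.24 m apart across the table, in any order.
- bead1: One of four identical round dark-wood beads, 24 mm across, 10 g, lying loose in the cup at the start; origin at its centre.
- bead2: One of four identical round dark-wood beads, 24 mm across, 10 g, lying loose in the cup at the start; origin at its centre.
- bead3: One of four identical round dark-wood beads, 24 mm across, 10 g, lying loose in the cup at the start; origin at its centre.
- bead4: One of four identical round dark-wood beads, 24 mm across, 10 g, lying loose in the cup at the start; origin at its centre.
- jar: Bystander: small green glass jar, 72 mm across, 85 mm high, with a slanting wooden stick rising to 135 mm and 37 mm to its -x side; origin at the centre of its underside.
- bundle: Bystander: tied bundle of white paper tubes, 80 by 150 by 50 mm, out at one side; origin at the centre of its underside.
- lacquer_box: Bystander: round black lidded lacquer box, 94 mm across, 80 mm high, out at one side; origin at the centre of its underside.
Things that resemble listed ones, but are neither listed nor needed, are in the scene too. Leave any purple look-alike of the cup alone.

How it is judged (in metres and radians):
On the way, in this order (a step that is already met when the one before it is completed fails the run):
1. the cup is held upright over the crock, its bottom shut and all four beads still in it (horizontal distance between cup and crock below 0.06 m and z of cup in the frame of crock above 0.03 m and angle between cup's own z axis and vertical below 0.35 rad and z of bead1 in the frame of cup between 0.03 and 0.08 m and horizontal distance between each of bead1, bead2, bead3, bead4 and cup below 0.04 m and z of bead2 in the frame of cup between 0.03 and 0.08 m and z of bead3 in the frame of cup between 0.03 and 0.08 m and z of bead4 in the frame of cup between 0.03 and 0.08 m and value of joint flap below 0.15 rad), for 0.1 s.
2. the release tab is pressed on the crock and the bottom swings open (over 0.45 rad) with the cup upright over the crock (horizontal distance between cup and crock below 0.06 m and z of cup in the frame of crock above 0.03 m and angle between cup's own z axis and vertical below 0.35 rad and value of joint flap above 0.45 rad and contact force between cup and crock above 0.3 N), for 0.1 s.
At the end, for the whole second after the job is handed in: All four beads lie in the crock; the cup stands upright (within 0.1 rad), still and empty on the board, its middle within 50 mm of the board's middle, bottom shut (under 0.1 rad); the crock is upright and within 40 mm of where it stood (horizontal distance between each of bead1, bead2, bead3, bead4 and crock below 0.076 m and z of bead1 in the frame of crock between 0 and 0.07 m and z of bead2 in the frame of crock between 0 and 0.07 m and z of bead3 in the frame of crock between 0 and 0.07 m and z of bead4 in the frame of crock between 0 and 0.07 m and horizontal distance between cup and board below 0.05 m and z of cup in the frame of board between 0.008 and 0.018 m and angle between each of cup, crock's own z axis and vertical below 0.1 rad and linear speed of cup below 0.02 m/s and value of joint flap below 0.1 rad and distance of crock from where it was at the start of the episode below 0.04 m); the robot touches nothing.
It fails at once if a bystander is shifted more than 25 mm (distance of any of jar, bundle, lacquer_box from where it was at the start of the episode above 0.025 m).
It fails at once if the cup is tipped more than 0.6 rad (angle between cup's own z axis and vertical above 0.6 rad).
It fails at once if the cup is let go before it stands on its board (z of cup in the frame of board above 0.03 m and contact force between the fingers and cup below 0.05 N).
It also fails if it takes over 64 s, if anything falls off the work surface, if the arm or the gripper's body presses on something with over 40 N, if the wrist force passes 120 N, or if a joint passes its speed limit or range.

## Working session

There is one attempt and no reset: what is moved stays moved. The work goes in short steps, Python scripts to look and compute and a tool call to move; the robot and the scene stay as the last step left them, time stands still between calls to the robot, and variables do not carry over. Pictures are saved under pics/ and viewed, at most 10 in all, crops included, and the job is handed in when it is done.

Besides the shell and the picture viewer there is one more tool, called after "Emit:" in YAML: its name, and indented under it one key for each argument. apply_moves: Moves the arm, as the interface text tells. Shifts and turns lie within -1 to 1; 1 stands for 0.2 m of shift or 1.5 rad of turn. Its arguments: {"type":"object","properties":{"moves":{"type":"array","items":{"type":"array","items":{"type":"number","minimum":-1,"maximum":1}}},"grip_force":{"type":"number"}},"required":["moves"]}

```bash
mkdir -p pics
cat > h.py <<'E'
import numpy as np, cv2
from scipy.spatial.transform import Rotation as R
from cell import env, viewer, boxes_of, masks_of
def cam(n):
    c=viewer.get_calibration(n); f=210/np.tan(np.radians(c['fov_y'])/2)
    o=np.array(c['orientation'],float)
    M=o if o.shape==(3,3) else (R.from_euler('xyz',o,degrees=True).as_matrix() if o.size==3 else R.from_quat(o).as_matrix())
    return c,f,np.array(c['position']),M
def proj(n,P):
    c,f,p,M=cam(n); q=(np.atleast_2d(P)-p)@M; u=q[:,0]/-q[:,2]; v=-q[:,1]/-q[:,2]
    s=1+c['k1']*(u*u+v*v); return np.c_[c['cx']+f*u*s,c['cy']+f*v*s]
def ray(n,uv):
    c,f,p,M=cam(n); d=np.array([(uv[0]-c['cx'])/f,(uv[1]-c['cy'])/f]); s=d.copy()
    for _ in range(20): s=d/(1+c['k1']*(s@s))
    return p,M@np.array([s[0],-s[1],-1])
def atz(n,uv,z):
    p,d=ray(n,uv); return p+d*(z-p[2])/d[2]
def tri(uva,uvb):
    p,d=ray('scene',uva); q,e=ray('top',uvb)
    t=np.linalg.lstsq(np.c_[d,-e],q-p,rcond=None)[0]; a=p+t[0]*d;b=q+t[1]*e
    return (a+b)/2,np.linalg.norm(a-b)
E
python3 - <<'E'
from h import *
for n in('scene','top'):
    im=viewer.read_camera(n); cv2.imwrite(f'pics/{n}0.png',im[...,::-1]); print(viewer.get_calibration(n))
    for t in('cup','grip','tab','crock','board','jar','bead1','bundle','lacquer_box'):
        print(n,t,[(round(d['conf'],2),np.round(d['location'],1).tolist(), np.round(atz(n,d['location'],0.05),3).tolist()) for d in boxes_of(n,t)][:5])
print(env.get_obs())
E
```

```text
{'fov_y': 42.15913175529568, 'cx': 285.6426103057845, 'cy': 200.84964931123886, 'k1': -0.12332431706710004, 'position': array([ 1.50229294, -0.26864396,  1.25568041]), 'orientation': array([39.92633051, -0.56675071, 75.80061051])}
scene cup [(0.91, [248.9, 181.4], [0.428, -0.097, 0.05]), (0.72, [210.6, 226.5], [0.568, -0.235, 0.05])]
scene grip [(0.96, [209.5, 227.4], [0.57, -0.238, 0.05]), (0.75, [249.4, 177.3], [0.412, -0.092, 0.05]), (0.17, [205.8, 233.9], [0.59, -0.252, 0.05])]
scene tab [(0.55, [248.4, 183.5], [0.436, -0.1, 0.05])]
scene crock [(0.8, [294.8, 219.6], [0.6, -0.001, 0.05])]
scene board [(0.79, [207.0, 256.5], [0.665, -0.26, 0.05])]
scene jar [(0.69, [382.2, 203.8], [0.604, 0.259, 0.05])]
scene bead1 [(0.55, [205.9, 235.1], [0.594, -0.252, 0.05])]
scene bundle [(0.67, [421.3, 174.4], [0.523, 0.417, 0.05]), (0.64, [207.0, 226.4], [0.565, -0.245, 0.05])]
scene lacquer_box [(0.87, [141.7, 227.2], [0.525, -0.423, 0.05])]
{'fov_y': 45.83041925713727, 'cx': 279.1652195530841, 'cy': 208.37520829290335, 'k1': 0.055932283463418844, 'position': array([ 0.35433206, -0.02573119
[... 978 characters left out ...]
s': 1.0, 'qpos': array([65.26589642, 18.39108774, -4.01631108, 83.10780719,  1.29465979,
       78.53898311, -3.25943535]), 'joint_velocities': array([ 0.05214784, -0.0558874 , -0.03557307,  0.03752144,  0.00397768,
        0.0317283 ,  0.01126597]), 'effort': array([-2.02310930e-04, -4.91115081e+01, -4.03122157e-01, -3.12779331e+01,
       -6.36763196e-02,  3.35813547e-02, -1.73187681e-05]), 'tool_pos': array([ 0.28025344, -0.58651382,  0.22259379]), 'tool_rot': array([1.79992766e+02, 2.24687648e-03, 2.55436027e+01]), 'force': array([-0.19397022,  0.05384228, -0.34198266]), 'wrist_torque': array([-0.01602695, -0.00967101,  0.03761268]), 'grasp_force': 0.0, 'grip_width': 0.08743573502245715}
```

Run:
```python
import cv2,numpy as np
t=cv2.imread('pics/top0.png');s=cv2.imread('pics/scene0.png')
a=cv2.resize(t[140:300,230:430],(500,400),interpolation=cv2.INTER_CUBIC)
b=cv2.resize(s[150:290,170:330],(300,262),interpolation=cv2.INTER_CUBIC)
im=np.zeros((600,800,3),np.uint8); im[:400,:500]=a; im[:262,500:]=b
im[400:600,0:266]=cv2.resize(t,(266,200)); im[400:600,270:536]=cv2.resize(s,(266,200))
cv2.imwrite('pics/c1.png',im)
```

```text
(no output)
```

View pics/c1.png

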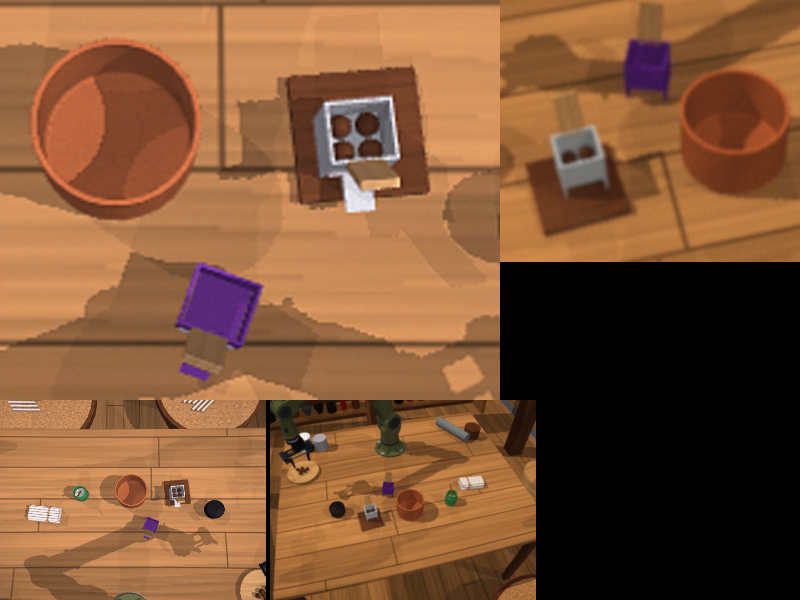

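The real cup is the aluminium one holding beads on the dark board: top (372,200), scene (210,227). The purple cup at top (313,266), scene (249,181) is the look-alike, so I leave it alone. The crock is at top (277,192), with the cup to its right. Next I fit the poses by silhouette.

```bash
cat > fit.py <<'E'
from h import *
from scipy.optimize import minimize
def bx(x0,x1,y0,y1,z0,z1): return np.array([[x,y,z] for x in(x0,x1) for y in(y0,y1) for z in(z0,z1)])/1000
th=np.radians(28); L=np.array([-np.sin(th),0,np.cos(th)]); N=np.array([np.cos(th),0,np.sin(th)]); G=np.array([-51.1,0,107.7])
handle=np.array([G+l*L+n*N+np.array([0,y,0]) for l in(-45,21) for n in(-5,5) for y in(-18,18)])/1000
CUP=[bx(-30,30,-32,32,22,76),bx(-30,30,-32,-29,0,25),bx(-30,30,29,32,0,25),handle,bx(-70,-31,-14,14,22,25)]
a=np.linspace(0,2*np.pi,60)
CROCK=[np.array([[.08*np.cos(t),.08*np.sin(t),z] for t in a for z in(0,.11)])]
BOARD=[bx(-65,65,-65,65,0,12)]
def render(n,parts,p,z,S=4):
    im=np.zeros((420*S,560*S),np.uint8); Rz=R.from_euler('z',p[2]).as_matrix()
    for q in parts:
        uv=proj(n,q@Rz.T+[p[0],p[1],z])
        cv2.fillConvexPoly(im,cv2.convexHull(np.round((uv+.5)*S).astype(np.int32)),1)
    return cv2.resize(im.astype(np.float32),(560,420),interpolation=cv2.INTER_AREA)
def fit(parts,masks,p0,z,extra=None):
    def cost(p):
        c=0
        for n,m in masks.items():
            r=render(n,parts,p,z)
            if extra is not None: r=r*(1-render(n,extra[0],extra[1],extra[2]))
            c+=np.abs(r-m).sum()/m.sum()
        return c
    s=np.array(p0)+np.array([[0,0,0],[.01,0,0],[0,.01,0],[0,0,.2]])
    r=minimize(cost,p0,method='Nelder-Mead',options=dict(initial_simplex=s,xatol=2e-4,fatol=1e-4)); return r.x,r.fun
def getmask(n,t,uv):
    L=[d for d in masks_of(n,t) if np.hypot(*(np.array(d['location'])-uv))<25]
    return L[0]['pixels'].astype(np.float32)
E
python3 - <<'E'
from fit import *
mc={'top':getmask('top','cup',(372,200)),'scene':getmask('scene','cup',(210,227))}
for ms in (mc,{'top':mc['top']},{'scene':mc['scene']}):
    for y0 in(-.2,.2): print('cup',fit(CUP,ms,[.6,-.235,y0],.012))
cp=fit(CUP,mc,[.6,-.235,.1],.012)[0]
mk={'top':getmask('top','crock',(277,192)),'scene':getmask('scene','crock',(295,220))}
for ms in (mk,{'top':mk['top']},{'scene':mk['scene']}): print('crock',fit(CROCK,ms,[.61,0,0],0))
mb={'top':getmask('top','board',(367,176)),'scene':getmask('scene','board',(207,256))}
print('board',fit(BOARD,mb,[.6,-.235,.1],0,(CUP,cp,.012)))
v=np.zeros((600,800,3),np.uint8)
for i,(n,o) in enumerate((('top',(340,150)),('scene',(170,180)))):
    im=cv2.imread(f'pics/{n}0.png')
    im=cv2.resize(im[o[1]:o[1]+100,o[0]:o[0]+65],(390,600),interpolation=cv2.INTER_CUBIC)
    for ps,p,z,c in((CUP,cp,.012,(0,255,0)),):
        r=render(n,ps,p,z)[o[1]:o[1]+100,o[0]:o[0]+65]; r=cv2.resize(r,(390,600))
        k,_=cv2.findContours((r>.5).astype(np.uint8),0,2); cv2.drawContours(im,k,-1,c,1)
    v[:,i*400:i*400+390]=im
cv2.imwrite('pics/c2.png',v)
E
```

```text
cup (array([ 0.60187386, -0.23805466,  0.08763041]), np.float64(0.5693988800048828))
cup (array([ 0.60209234, -0.23807273,  0.08579708]), np.float64(0.5703309774398804))
cup (array([ 0.60227501, -0.23826704,  0.0990882 ]), np.float64(0.39140981435775757))
cup (array([ 0.60222565, -0.23857153,  0.09039805]), np.float64(0.39069634675979614))Traceback (most recent call last):
  File "<stdin>", line 4, in <module>
  File "fit.py", line 25, in fit
    r=minimize(cost,p0,method='Nelder-Mead',options=dict(initial_simplex=s,xatol=2e-4,fatol=1e-4)); return r.x,r.fun
    res = _minimize_neldermead(fun, x0, args, callback, bounds=bounds,
                               **options)
    fsim[j] = func(sim[j])
              ~~~~^^^^^^^^
    fx = function(np.copy(x), *(wrapper_args + args))
  File "fit.py", line 20, in cost
    r=render(n,parts,p,z)
  File "fit.py", line 13, in render
    uv=proj(n,q@Rz.T+[p[0],p[1],z])
  File "h.py", line 10, in proj
    c,f,p,M=cam(n); q=(np.atleast_2d(P)-p)@M; u=q[:,0]/-q[:,2]; v=-q[:,1]/-q[:,2]
            ~~~^^^
  File "h.py", line 5, in cam
    c=viewer.get_calibration(n); f=210/np.tan(np.radians(c['fov_y'])/2)
ValueError: time passes only in moves, steps and waits
```

```bash
sed -i 's/^def cam(n):/import functools\n@functools.lru_cache\ndef cam(n):/' h.py
python3 - <<'E'
s=open('fit.py').read()
s=s.replace("    return L[0]['pixels'].astype(np.float32)\n","    m=L[0]['pixels'].astype(np.uint8); k,_=cv2.findContours(cv2.morphologyEx(m,3,np.ones((3,3))),0,2); cv2.drawContours(m,k,-1,1,-1)\n    return m.astype(np.float32)\n")
open('fit.py','w').write(s)
E
cat > run.py <<'E'
from fit import *
mc={'top':getmask('top','cup',(372,200)),'scene':getmask('scene','cup',(210,227))}
mk={'top':getmask('top','crock',(277,192)),'scene':getmask('scene','crock',(295,220))}
mb={'top':getmask('top','board',(367,176)),'scene':getmask('scene','board',(207,256))}
for n in('top','scene'): cam(n)
for ms in (mc,{'top':mc['top']},{'scene':mc['scene']}): print('cup',fit(CUP,ms,[.6,-.235,.1],.012))
cp=fit(CUP,mc,[.6,-.235,.1],.012)[0]
for ms in (mk,{'top':mk['top']},{'scene':mk['scene']}): print('crock',fit(CROCK,ms,[.61,0,0],0))
print('board',fit(BOARD,mb,[.6,-.235,.1],0,(CUP,cp,.012)))
v=np.zeros((600,800,3),np.uint8)
for i,(n,o) in enumerate((('top',(340,150)),('scene',(170,180)))):
    im=cv2.imread(f'pics/{n}0.png')
    im=cv2.resize(im[o[1]:o[1]+100,o[0]:o[0]+65],(390,600),interpolation=cv2.INTER_CUBIC)
    for M,c in((render(n,CUP,cp,.012),(0,255,0)),(mc[n],(255,0,0))):
        r=cv2.resize(M[o[1]:o[1]+100,o[0]:o[0]+65],(390,600))
        k,_=cv2.findContours((r>.5).astype(np.uint8),0,2); cv2.drawContours(im,k,-1,c,1)
    v[:,i*400:i*400+390]=im
cv2.imwrite('pics/c2.png',v)
E
python3 run.py
```

```text
cup (array([ 0.6014937 , -0.23803007,  0.08736867]), np.float64(0.13657522201538086))
cup (array([ 0.6023537 , -0.2385548 ,  0.08999932]), np.float64(0.06331735104322433))
cup (array([ 0.59934169, -0.23772103,  0.08586448]), np.float64(0.05031370744109154))
crock (array([ 0.60706186, -0.0060281 ,  0.27526852]), np.float64(0.14849421381950378))
crock (array([ 0.60662808, -0.00756443,  0.3113926 ]), np.float64(0.049047525972127914))
crock (array([ 0.59699467, -0.00146649,  0.47035584]), np.float64(0.08181135356426239))
board (array([ 0.6147035 , -0.24784323,  0.08664856]), np.float64(0.21817050874233246))
```

View pics/c2.png

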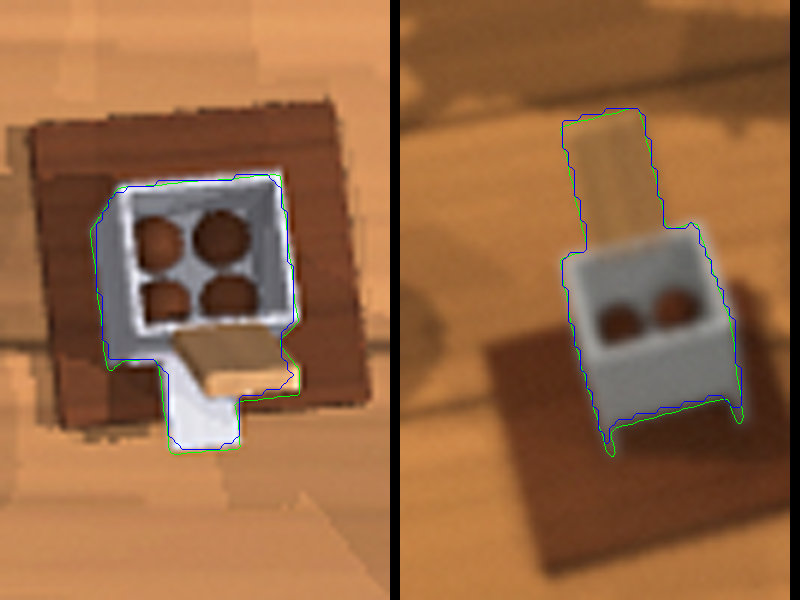

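Both outlines match the cup closely. Next I check the crock fit, because the two cameras disagree by a few mm, and plan the pregrasp.

```bash
cat > plan.py <<'E'
from fit import *
def toolpose(cx,cy,cz,yaw,back=0.,tilt=0.):
    # TCP pose that holds a cup whose origin is at cx,cy,cz; tilt: extra
    Rz=R.from_euler('z',yaw).as_matrix()
    M=Rz@np.c_[[0,1,0],N,-L]
    p=np.array([cx,cy,cz])+Rz@(G/1000-.019*L+back*L)
    return p,M
def delta(p,M,cur=None,lbl=''):
    o=env.get_obs() if cur is None else None
    cp,cM=(np.array(o['tool_pos']),R.from_euler('xyz',o['tool_rot'],degrees=True).as_matrix()) if cur is None else cur
    d=cM.T@(p-cp)/.2; w=R.from_matrix(cM.T@M).as_rotvec()/1.5
    print(lbl,'shift',np.round(d,3).tolist(),'turn',np.round(w,3).tolist()); return d,w
E
python3 - <<'E'
from plan import *
print('TCP pre',*toolpose(.602,-.238,.012,.088,.11))
delta(*toolpose(.602,-.238,.012,.088,.11))
v=np.zeros((600,800,3),np.uint8)
mk={'top':getmask('top','crock',(277,192)),'scene':getmask('scene','crock',(295,220))}
for i,(n,o) in enumerate((('top',(235,150)),('scene',(250,170)))):
    im=cv2.imread(f'pics/{n}0.png')[o[1]:o[1]+100,o[0]:o[0]+100]
    im=cv2.resize(im,(400,400),interpolation=cv2.INTER_CUBIC)
    t=a
    for rad,z,c in((.08,.11,(0,255,0)),(.074,.11,(255,255,0)),(.08,0,(0,0,255))):
        uv=(proj(n,np.c_[.6066+rad*np.cos(t),-.0076+rad*np.sin(t),0*t+z])+.5-o)*4
        cv2.polylines(im,[uv.astype(np.int32)],True,c,1)
    k,_=cv2.findContours(cv2.resize(mk[n][o[1]:o[1]+100,o[0]:o[0]+100],(400,400)).__gt__(.5).astype(np.uint8),0,2); cv2.drawContours(im,k,-1,(255,0,0),1)
    v[:400,i*400:i*400+400]=im
cv2.imwrite('pics/c3.png',v[:400])
E
```

```text
TCP pre [ 0.50854113 -0.24624568  0.20004823] [[-0.08788647  0.87953103  0.46765494]
 [ 0.9961305   0.07759914  0.0412602 ]
 [ 0.          0.46947156 -0.88294759]]
 shift [1.763, -1.043, 0.113] turn [-0.284, 0.197, -0.792]
```

View pics/c3.png

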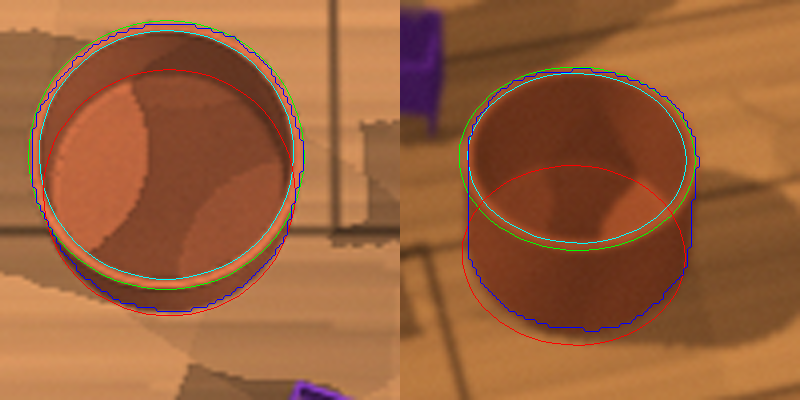

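The crock rim fit from the top camera holds, and the scene view differs by about 1 px. I take the crock at about (0.605, -0.006) and move to the pregrasp.

Emit:
apply_moves:
  moves:
    - [0.15, -0.1, 0, -0.028, 0.02, -0.079, 0.6]
    - [0.3, -0.2, 0, -0.057, 0.04, -0.158, 0.6]
    - [0.45, -0.3, 0, -0.085, 0.06, -0.237, 0.6]
    - [0.6, -0.4, 0, -0.114, 0.08, -0.317, 0.6]
    - [0.75, -0.5, 0, -0.142, 0.1, -0.396, 0.6]
    - [0.9, -0.6, 0, -0.17, 0.118, -0.475, 0.6]
    - [0.95, -0.7, 0, -0.2, 0.138, -0.554, 0.6]
    - [1, -0.8, 0, -0.227, 0.158, -0.634, 0.6]
    - [1, -0.9, 0, -0.256, 0.177, -0.713, 0.6]
    - [1, -1, 0, -0.284, 0.197, -0.792, 0.6]
    - [1, -1, 0, -0.284, 0.197, -0.792, 0.6]
    - [1, -1, 0, -0.284, 0.197, -0.792, 0.6]

```text
time_s: 2.7
tool_pos: [0.3746, -0.3203, 0.223]
tool_rot: [152.1, 0.0, 94.9]
force: [-0.2, 0.3, 0.2]
grip_width: 0.0523
grasp_force: 0.0
```

Run:
```python
from plan import *
delta(*toolpose(.602,-.238,.012,.088,.11),lbl='pre'); delta(*toolpose(.602,-.238,.012,.088,0),lbl='grasp'); print(env.get_obs()['qpos'])
```

```text
pre shift [0.312, 0.564, 0.429] turn [-0.001, 0.001, -0.001]
grasp shift [0.313, 0.565, 0.979] turn [-0.001, 0.001, -0.001]
[ 63.75325142 -11.80870453  -7.72758372 119.73960921 -29.76879267
  60.93466382  73.07810283]
```

Emit:
apply_moves:
  moves:
    - [0.08, 0.14, 0.11, 0, 0, 0, 0.6]
    - [0.16, 0.28, 0.21, 0, 0, 0, 0.6]
    - [0.23, 0.42, 0.32, 0, 0, 0, 0.6]
    - [0.312, 0.564, 0.429, 0, 0, 0, 0.6]
    - [0.312, 0.564, 0.429, 0, 0, 0, 0.6]
    - [0.312, 0.564, 0.429, 0, 0, 0, 0.6]

```text
time_s: 3.3
tool_pos: [0.5097, -0.2445, 0.1997]
tool_rot: [152.1, -0.0, 95.2]
force: [-0.7, -0.7, -0.3]
grip_width: 0.0524
grasp_force: 0.0
```

Run:
```python
from plan import *
delta(*toolpose(.602,-.238,.012,.088,0),lbl='grasp')
v=[]
for n,o in(('top',(330,150)),('scene',(160,150))):
    im=viewer.read_camera(n)[o[1]:o[1]+120,o[0]:o[0]+80,::-1]; v.append(cv2.resize(im,(400,600),interpolation=cv2.INTER_CUBIC))
cv2.imwrite('pics/c4.png',np.hstack(v))
```

```text
grasp shift [-0.009, -0.004, 0.546] turn [-0.001, -0.001, 0.001]
```

View pics/c4.png

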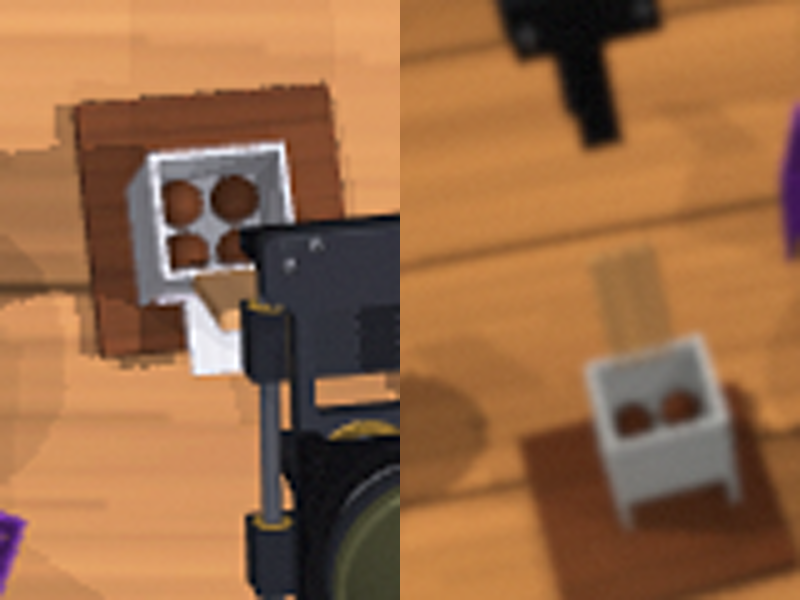

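The hand is lined up above the handle: the finger tip at (600,145) in the scene crop points at the plate at (630,250). I descend and close.

Emit:
apply_moves:
  moves:
    - [-0.004, -0.002, 0.1, 0, 0, 0, 0.6]
    - [-0.009, -0.004, 0.2, 0, 0, 0, 0.6]
    - [-0.009, -0.004, 0.3, 0, 0, 0, 0.6]
    - [-0.009, -0.004, 0.4, 0, 0, 0, 0.6]
    - [-0.009, -0.004, 0.5, 0, 0, 0, 0.6]
    - [-0.009, -0.004, 0.546, 0, 0, 0, 0.6]
    - [-0.009, -0.004, 0.546, 0, 0, 0, 0.6]
    - [-0.009, -0.004, 0.546, 0, 0, 0, 0.6]

```text
time_s: 4.2
tool_pos: [0.5586, -0.2436, 0.1034]
tool_rot: [152.0, 0.0, 95.0]
force: [-0.6, -0.7, 0.3]
grip_width: 0.0525
grasp_force: 0.0
```

Emit:
apply_moves:
  moves:
    - [0, 0, 0, 0, 0, 0, 0.4]
    - [0, 0, 0, 0, 0, 0, 0.3]
    - [0, 0, 0, 0, 0, 0, 0.22]
    - [0, 0, 0, 0, 0, 0, 0.16]
    - [0, 0, 0, 0, 0, 0, 0.1]
    - [0, 0, 0, 0, 0, 0, 0.05]
    - [0, 0, 0, 0, 0, 0, 0]
    - [0, 0, 0, 0, 0, 0, 0]
    - [0, 0, 0, 0, 0, 0, 0]
    - [0, 0, 0, 0, 0, 0, 0]
  grip_force: 35

```text
time_s: 5.2
tool_pos: [0.5592, -0.2429, 0.1033]
tool_rot: [152.0, 0.0, 95.1]
force: [0.7, -0.2, 1.9]
grip_width: 0.0093
grasp_force: 34.9
```

Run:
```python
from plan import *
o=env.get_obs(); print(o['time_s'],o['force'],o['grip_width'],o['grasp_force'])
delta(*toolpose(.602,-.238,.012,.088,0),lbl='grasp')
delta(*toolpose(.602,-.238,.22,.088,0),lbl='lift')
```

```text
5.2 [ 0.7273712  -0.1764783   1.91301508] 0.009327956153560968 34.91715638998954
grasp shift [0.005, 0.003, 0.004] turn [0.0, 0.0, 0.0]
lift shift [0.005, 0.491, -0.915] turn [0.0, 0.0, 0.0]
```

Gripped (width 9.3 mm, 35 N). I lift straight up 0.16 m.

Emit:
apply_moves:
  moves:
    - [0, 0.01, -0.018, 0, 0, 0, 0]
    - [0, 0.03, -0.056, 0, 0, 0, 0]
    - [0, 0.061, -0.115, 0, 0, 0, 0]
    - [0, 0.1, -0.188, 0, 0, 0, 0]
    - [0, 0.14, -0.263, 0, 0, 0, 0]
    - [0, 0.18, -0.338, 0, 0, 0, 0]
    - [0, 0.22, -0.413, 0, 0, 0, 0]
    - [0, 0.26, -0.488, 0, 0, 0, 0]
    - [0, 0.3, -0.563, 0, 0, 0, 0]
    - [0, 0.335, -0.629, 0, 0, 0, 0]
    - [0, 0.36, -0.676, 0, 0, 0, 0]
    - [0, 0.376, -0.706, 0, 0, 0, 0]
    - [0, 0.376, -0.706, 0, 0, 0, 0]
    - [0, 0.376, -0.706, 0, 0, 0, 0]

```text
time_s: 6.6
tool_pos: [0.5585, -0.2425, 0.2621]
tool_rot: [152.1, -0.0, 95.1]
force: [-0.3, 0.5, -2.4]
grip_width: 0.01
grasp_force: 35.0
```

```bash
cat >> plan.py <<'E'
def cup6(masks,p0):
    # cup pose x,y,z,yaw,pitch,roll from silhouettes
    from scipy.optimize import minimize
    def cost(q):
        M=R.from_euler('zyx',q[3:]).as_matrix(); c=0
        for n,m in masks.items():
            im=np.zeros((1680,2240),np.uint8)
            for s in CUP: cv2.fillConvexPoly(im,cv2.convexHull(np.round((proj(n,s@M.T+q[:3])+.5)*4).astype(np.int32)),1)
            c+=np.abs(cv2.resize(im.astype(np.float32),(560,420),interpolation=cv2.INTER_AREA)-m).sum()/m.sum()
        return c
    s=np.vstack([p0]+[np.array(p0)+e for e in np.diag([.01,.01,.01,.1,.1,.1])])
    r=minimize(cost,p0,method='Nelder-Mead',options=dict(initial_simplex=s,xatol=2e-4,fatol=1e-4)); return r.x,r.fun
E
python3 - <<'E'
from plan import *
o=env.get_obs(); print(o['force'],o['wrist_torque'],o['tool_pos'],o['tool_rot'],o['grip_width'])
p,M=toolpose(0,0,0,.088); exp=np.array(o['tool_pos'])-p; print('cup expected',exp)
for n in('top','scene'): cam(n)
v=[];ms={}
for n in('scene','top'):
    im=viewer.read_camera(n); uv=proj(n,exp+[0,0,.05])[0]; print(n,uv)
    o2=(uv-[40,60]).astype(int); v.append(cv2.resize(im[o2[1]:o2[1]+120,o2[0]:o2[0]+80,::-1],(400,600),interpolation=cv2.INTER_CUBIC))
    try: ms[n]=getmask(n,'cup',uv)
    except Exception as e: print(n,e)
    print(n,[(round(d['conf'],2),d['location']) for d in boxes_of(n,'bead1')])
cv2.imwrite('pics/c5.png',np.hstack(v))
if 'scene' in ms: print(cup6({'scene':ms['scene']},[*exp,.088,0,0]))
E
```

```text
[-0.30672306  0.45478798 -2.3561809 ] [-0.08934187  0.73354385 -0.01379053] [ 0.55854652 -0.2424652   0.26213069] [ 1.52111080e+02 -1.68395931e-02  9.50680130e+01] 0.009976484771252342
cup expected [ 0.60056335 -0.23875815  0.17120669]
scene [204.62416884 195.51498858]
scene [(0.48, [199.9, 193.6])]
top [385.69554174 179.07965867]
top [(0.51, [376.1, 173.6]), (0.16, [94.4, 238.0])]
(array([ 0.57932552, -0.23331224,  0.16842101,  0.00801197,  0.28698117,
        0.06596868]), np.float64(0.2019570767879486))
```

View pics/c5.png

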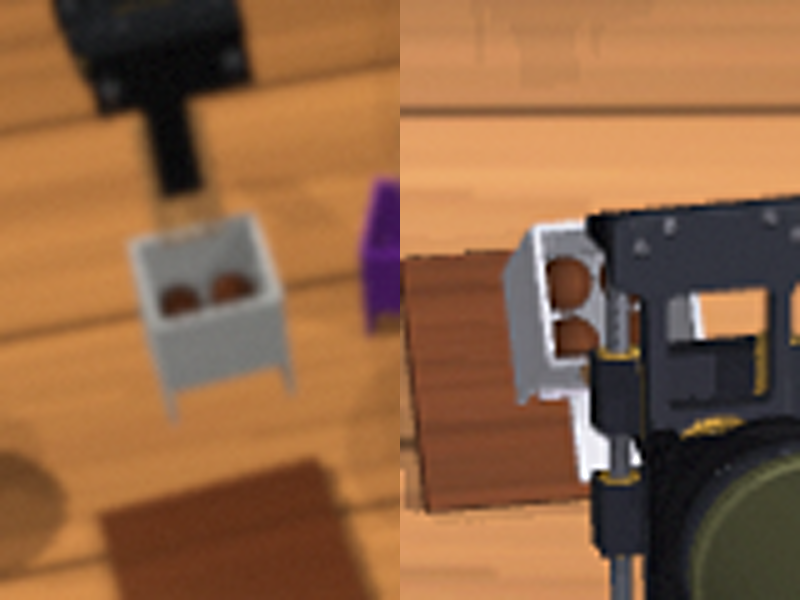

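The cup is upright with its beads inside; in the scene crop they sit at (180,300) and (230,290). The bottom is shut. I carry it over to the crock.

Run:
```python
from plan import *
delta(*toolpose(.579,-.008,.172,.088),lbl='over'); print('crock rim check')
```

```text
over shift [1.159, -0.004, -0.006] turn [-0.001, -0.0, 0.0]
crock rim check
```

Emit:
apply_moves:
  moves:
    - [0.01, 0, 0, 0, 0, 0, 0]
    - [0.04, 0, 0, 0, 0, 0, 0]
    - [0.09, 0, 0, 0, 0, 0, 0]
    - [0.15, 0, 0, 0, 0, 0, 0]
    - [0.22, 0, 0, 0, 0, 0, 0]
    - [0.29, 0, 0, 0, 0, 0, 0]
    - [0.36, 0, 0, 0, 0, 0, 0]
    - [0.43, 0, 0, 0, 0, 0, 0]
    - [0.5, 0, 0, 0, 0, 0, 0]
    - [0.57, 0, 0, 0, 0, 0, 0]
    - [0.64, 0, 0, 0, 0, 0, 0]
    - [0.71, 0, 0, 0, 0, 0, 0]
    - [0.77, 0, 0, 0, 0, 0, 0]
    - [0.82, 0, 0, 0, 0, 0, 0]
    - [0.86, 0, 0, 0, 0, 0, 0]
    - [0.89, 0, 0, 0, 0, 0, 0]
    - [0.9, 0, 0, 0, 0, 0, 0]
    - [0.9, 0, 0, 0, 0, 0, 0]

```text
time_s: 8.7
tool_pos: [0.5431, -0.0632, 0.2627]
tool_rot: [152.0, 0.0, 95.1]
force: [-0.5, -0.6, -1.7]
grip_width: 0.0101
grasp_force: 35.0
```

Emit:
apply_moves:
  moves:
    - [0.01, 0, 0, 0, 0, 0, 0]
    - [0.04, 0, 0, 0, 0, 0, 0]
    - [0.08, 0, 0, 0, 0, 0, 0]
    - [0.13, 0, 0, 0, 0, 0, 0]
    - [0.18, 0, 0, 0, 0, 0, 0]
    - [0.22, 0, 0, 0, 0, 0, 0]
    - [0.245, 0, 0, 0, 0, 0, 0]
    - [0.255, 0, 0, 0, 0, 0, 0]
    - [0.255, 0, 0, 0, 0, 0, 0]
    - [0.255, 0, 0, 0, 0, 0, 0]

```text
time_s: 9.7
tool_pos: [0.5386, -0.0127, 0.2627]
tool_rot: [152.1, 0.0, 95.1]
force: [-0.3, -0.5, -1.4]
grip_width: 0.0098
grasp_force: 35.0
```

Run:
```python
from plan import *
import fit, plan
delta(*toolpose(.579,-.008,.172,.088),lbl='over')
o=env.get_obs(); p,M=toolpose(0,0,0,.088); e=np.array(o['tool_pos'])-p; print('cup expected',e,o['force'])
for n in('top','scene'): cam(n)
v=[]
Rz=R.from_euler('z',.088).as_matrix()
for n,w in(('scene',(110,165)),('top',(110,165))):
    im=viewer.read_camera(n)[...,::-1]; uv=proj(n,e+[0,0,.03])[0]; o2=(uv-[50,70]).astype(int)
    c=cv2.resize(im[o2[1]:o2[1]+150,o2[0]:o2[0]+100],(400,600),interpolation=cv2.INTER_CUBIC)
    q=lambda P:((proj(n,P)+.5-o2)*4).astype(np.int32)
    for z in(25,76): cv2.polylines(c,[q(np.array([[x,y,z] for x,y in((-30,-32),(30,-32),(30,32),(-30,32))])/1000@Rz.T+e)],True,(0,255,0),1)
    for cc,col in(((.605,-.006),(255,255,0)),):
        for r in (.074,.08): cv2.polylines(c,[q(np.c_[cc[0]+r*np.cos(a),cc[1]+r*np.sin(a),0*a+.11])],True,col,1)
    v.append(c)
cv2.imwrite('pics/c6.png',np.hstack(v))
```

```text
over shift [0.006, -0.006, -0.005] turn [-0.001, 0.0, 0.0]
cup expected [ 0.58060297 -0.00897786  0.1717526 ] [-0.33983587 -0.45362103 -1.40069476]
```

View pics/c6.png

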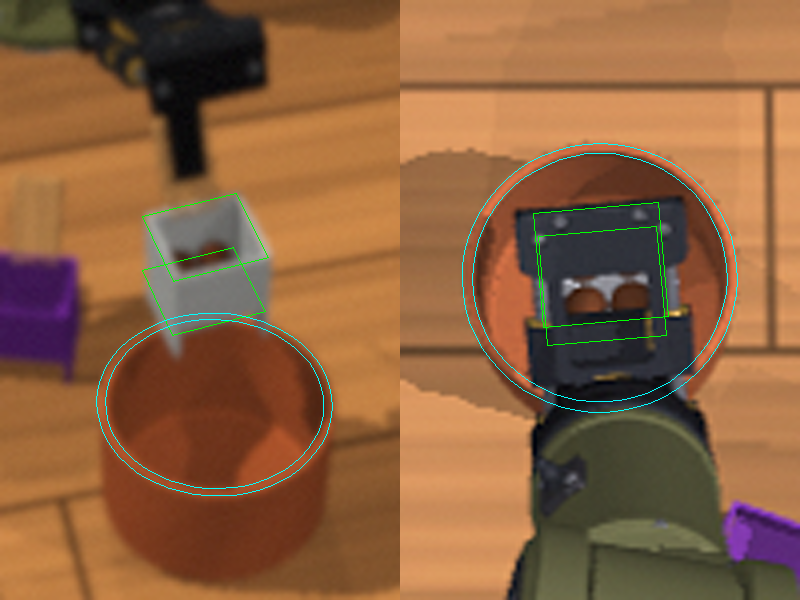

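Cup and crock both line up with the predicted outlines within a pixel or two, and the box fits inside the mouth. I lower it in two stages.

Emit:
apply_moves:
  moves:
    - [0.003, -0.005, 0.009, 0, 0, 0, 0]
    - [0.006, -0.02, 0.038, 0, 0, 0, 0]
    - [0.006, -0.045, 0.085, 0, 0, 0, 0]
    - [0.006, -0.07, 0.132, 0, 0, 0, 0]
    - [0.006, -0.095, 0.179, 0, 0, 0, 0]
    - [0.006, -0.12, 0.226, 0, 0, 0, 0]
    - [0.006, -0.145, 0.273, 0, 0, 0, 0]
    - [0.006, -0.165, 0.31, 0, 0, 0, 0]
    - [0.006, -0.176, 0.331, 0, 0, 0, 0]
    - [0.006, -0.176, 0.331, 0, 0, 0, 0]
    - [0.006, -0.176, 0.331, 0, 0, 0, 0]

```text
time_s: 10.9
tool_pos: [0.5387, -0.0114, 0.1881]
tool_rot: [152.0, 0.0, 95.1]
force: [0.1, 1.0, -2.8]
grip_width: 0.0098
grasp_force: 35.0
```

Emit:
apply_moves:
  moves:
    - [0, -0.006, 0.011, 0, 0, 0, 0]
    - [0, -0.012, 0.022, 0, 0, 0, 0]
    - [0, -0.018, 0.033, 0, 0, 0, 0]
    - [0, -0.024, 0.044, 0, 0, 0, 0]
    - [0, -0.03, 0.055, 0, 0, 0, 0]
    - [0, -0.035, 0.066, 0, 0, 0, 0]
    - [0, -0.035, 0.066, 0, 0, 0, 0]
    - [0, -0.035, 0.066, 0, 0, 0, 0]

```text
time_s: 11.7
tool_pos: [0.5387, -0.0114, 0.173]
tool_rot: [152.0, 0.0, 95.1]
force: [0.7, -0.3, -0.9]
grip_width: 0.0098
grasp_force: 34.9
```

Emit:
apply_moves:
  moves:
    - [0, -0.006, 0.011, 0, 0, 0, 0]
    - [0, -0.012, 0.022, 0, 0, 0, 0]
    - [0, -0.018, 0.033, 0, 0, 0, 0]
    - [0, -0.024, 0.044, 0, 0, 0, 0]
    - [0, -0.03, 0.055, 0, 0, 0, 0]
    - [0, -0.033, 0.062, 0, 0, 0, 0]
    - [0, -0.033, 0.062, 0, 0, 0, 0]
    - [0, -0.033, 0.062, 0, 0, 0, 0]
    - [0, -0.033, 0.062, 0, 0, 0, 0]
    - [0, -0.033, 0.062, 0, 0, 0, 0]

```text
time_s: 12.7
tool_pos: [0.5385, -0.0114, 0.1587]
tool_rot: [152.0, 0.0, 95.1]
force: [3.1, -1.1, -1.9]
grip_width: 0.0102
grasp_force: 34.9
```

```bash
cat > look.py <<'E'
import sys
from plan import *
o=env.get_obs(); p,M=toolpose(0,0,0,.088); e=np.array(o['tool_pos'])-p; print('cup expected',e,o['force'],o['grip_width'])
v=[]
for n in('scene','top'):
    im=viewer.read_camera(n)[...,::-1]; uv=proj(n,e+[0,0,.03])[0]; o2=(uv-[50,75]).astype(int)
    v.append(cv2.resize(im[o2[1]:o2[1]+150,o2[0]:o2[0]+100],(400,600),interpolation=cv2.INTER_CUBIC))
    print(n,[(round(d['conf'],2),np.round(d['location'],0).tolist()) for d in boxes_of(n,'bead1')])
cv2.imwrite(sys.argv[1],np.hstack(v))
E
python3 look.py pics/c7.png
```

```text
cup expected [ 0.58046943 -0.00767098  0.06776184] [ 3.05578064 -1.08626435 -1.88755594] 0.010202585497707103
scene []
top [(0.48, [270.0, 183.0]), (0.44, [270.0, 173.0])]
```

View pics/c7.png

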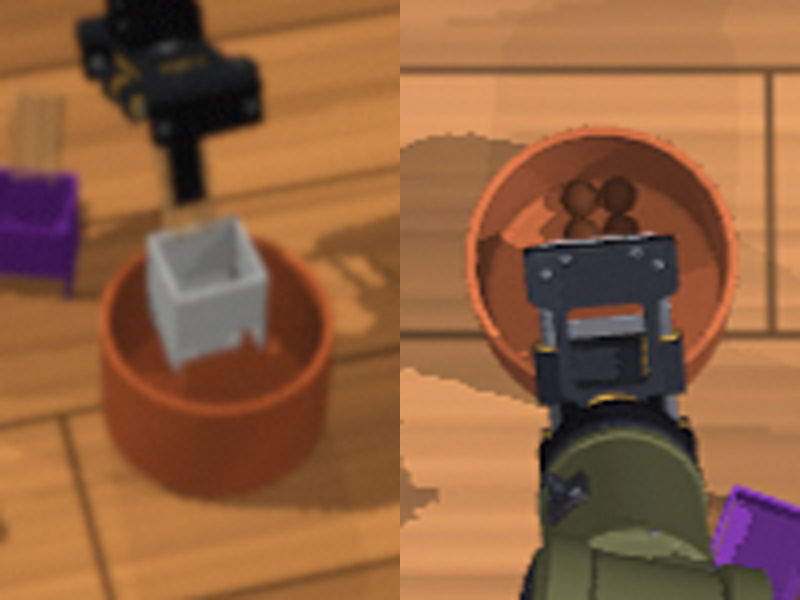

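The top crop shows the four beads lying together in the crock at about (580–620, 195–230), and the cup looks empty. I wait briefly, then lift.

Emit:
apply_moves:
  moves:
    - [0, 0, 0, 0, 0, 0, 0]
    - [0, 0, 0, 0, 0, 0, 0]
    - [0, 0, 0, 0, 0, 0, 0]
    - [0, 0.01, -0.019, 0, 0, 0, 0]
    - [0, 0.02, -0.038, 0, 0, 0, 0]
    - [0, 0.03, -0.057, 0, 0, 0, 0]
    - [0, 0.04, -0.076, 0, 0, 0, 0]
    - [0, 0.05, -0.095, 0, 0, 0, 0]
    - [0, 0.065, -0.123, 0, 0, 0, 0]
    - [0, 0.09, -0.17, 0, 0, 0, 0]
    - [0, 0.12, -0.226, 0, 0, 0, 0]
    - [0, 0.15, -0.283, 0, 0, 0, 0]
    - [0, 0.18, -0.339, 0, 0, 0, 0]
    - [0, 0.21, -0.395, 0, 0, 0, 0]
    - [0, 0.235, -0.442, 0, 0, 0, 0]
    - [0, 0.246, -0.464, 0, 0, 0, 0]
    - [0, 0.246, -0.464, 0, 0, 0, 0]

```text
time_s: 14.6
tool_pos: [0.5387, -0.0112, 0.2648]
tool_rot: [152.0, 0.0, 95.1]
force: [0.6, 0.2, -2.2]
grip_width: 0.0098
grasp_force: 35.0
```

```bash
python3 look.py pics/c8.png
python3 - <<'E'
from plan import *
p=np.array([.5592,-.2429,.1033]);_,M=toolpose(.6,-.2,0,.088); delta(p+[0,0,.155],M)
E
```

```text
cup expected [ 0.58076038 -0.00751514  0.17383097] [ 0.62639857  0.21823659 -2.21033864] 0.009787448827036686
scene []
top []
 shift [-1.164, -0.007, 0.021] turn [-0.002, -0.0, 0.0]
```

View pics/c8.png

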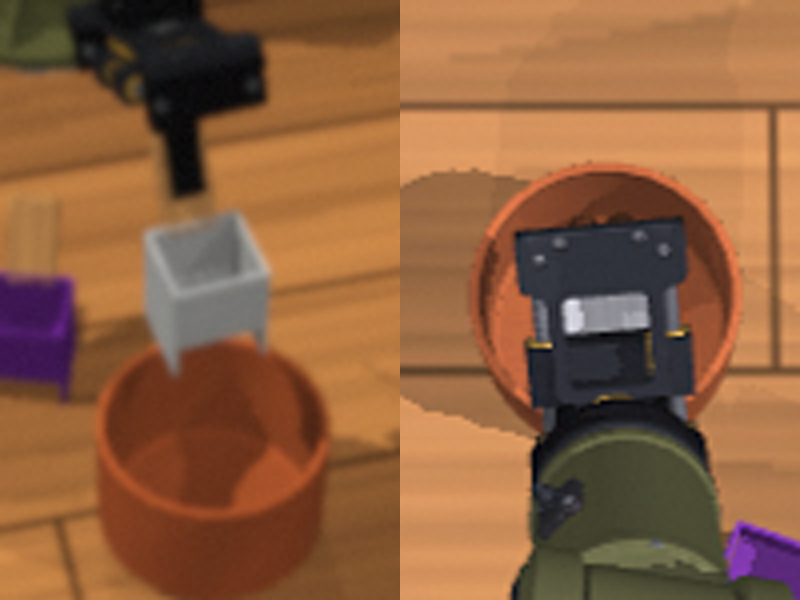

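The cup is empty with its floor visible and shut in both crops. I carry it back over the board and recheck the board's middle from its corners in the first top picture.

Emit:
apply_moves:
  moves:
    - [-0.01, 0, 0, 0, 0, 0, 0]
    - [-0.04, 0, 0, 0, 0, 0, 0]
    - [-0.09, 0, 0, 0, 0, 0, 0]
    - [-0.15, 0, 0, 0, 0, 0, 0]
    - [-0.22, 0, 0, 0, 0, 0, 0]
    - [-0.3, 0, 0, 0, 0, 0, 0]
    - [-0.38, 0, 0, 0, 0, 0, 0]
    - [-0.46, 0, 0, 0, 0, 0, 0]
    - [-0.54, 0, 0, 0, 0, 0, 0]
    - [-0.62, 0, 0, 0, 0, 0, 0]
    - [-0.7, 0, 0, 0, 0, 0, 0]
    - [-0.77, 0, 0, 0, 0, 0, 0]
    - [-0.83, 0, 0, 0, 0, 0, 0]
    - [-0.87, 0, 0, 0, 0, 0, 0]
    - [-0.89, 0, 0, 0, 0, 0, 0]
    - [-0.9, 0, 0, 0, 0, 0, 0]

```text
time_s: 16.4
tool_pos: [0.5542, -0.1909, 0.2637]
tool_rot: [152.1, -0.0, 95.1]
force: [-0.0, 0.2, -1.3]
grip_width: 0.0098
grasp_force: 35.0
```

Emit:
apply_moves:
  moves:
    - [-0.03, 0, 0, 0, 0, 0, 0]
    - [-0.08, 0, 0.01, 0, 0, 0, 0]
    - [-0.14, 0, 0.02, 0, 0, 0, 0]
    - [-0.2, 0, 0.02, 0, 0, 0, 0]
    - [-0.24, 0, 0.02, 0, 0, 0, 0]
    - [-0.264, -0.007, 0.021, 0, 0, 0, 0]
    - [-0.264, -0.007, 0.021, 0, 0, 0, 0]
    - [-0.264, -0.007, 0.021, 0, 0, 0, 0]

```text
time_s: 17.2
tool_pos: [0.5596, -0.2428, 0.2593]
tool_rot: [152.1, -0.0, 95.1]
force: [-0.1, 0.2, -2.8]
grip_width: 0.0099
grasp_force: 35.0
```

Run:
```python
from plan import *
pts=[atz('top',(340+u/6-.5,150+v/6-.5),.012) for u,v in((35,125),(333,102),(370,402),(65,430))]
print(np.round(pts,3).tolist(),np.mean(pts,0))
p=np.array([.5592,-.2429,.1033]);_,M=toolpose(.6,-.2,0,.088); delta(p+[0,0,.01],M); delta(p,M)
print(env.get_obs()['tool_pos'])
```

```text
[[0.674, -0.182, 0.012], [0.684, -0.307, 0.012], [0.556, -0.317, 0.012], [0.544, -0.191, 0.012]] [ 0.61429294 -0.24930284  0.012     ]
 shift [-0.0, -0.344, 0.644] turn [-0.001, -0.0, 0.0]
 shift [-0.0, -0.367, 0.688] turn [-0.001, -0.0, 0.0]
[ 0.55961042 -0.24284375  0.25933781]
```

Emit:
apply_moves:
  moves:
    - [0, -0.02, 0.038, 0, 0, 0, 0]
    - [0, -0.055, 0.103, 0, 0, 0, 0]
    - [0, -0.1, 0.188, 0, 0, 0, 0]
    - [0, -0.145, 0.272, 0, 0, 0, 0]
    - [0, -0.19, 0.356, 0, 0, 0, 0]
    - [0, -0.235, 0.44, 0, 0, 0, 0]
    - [0, -0.275, 0.515, 0, 0, 0, 0]
    - [0, -0.31, 0.58, 0, 0, 0, 0]
    - [0, -0.335, 0.627, 0, 0, 0, 0]
    - [0, -0.344, 0.644, 0, 0, 0, 0]
    - [0, -0.35, 0.655, 0, 0, 0, 0]
    - [0, -0.356, 0.666, 0, 0, 0, 0]
    - [0, -0.361, 0.677, 0, 0, 0, 0]
    - [0, -0.366, 0.686, 0, 0, 0, 0]
    - [0, -0.366, 0.686, 0, 0, 0, 0]
    - [0, -0.366, 0.686, 0, 0, 0, 0]

```text
time_s: 18.8
tool_pos: [0.5594, -0.2433, 0.1041]
tool_rot: [152.0, 0.0, 95.1]
force: [0.2, -0.7, -0.9]
grip_width: 0.0098
grasp_force: 35.0
```

Emit:
apply_moves:
  moves:
    - [0, -0.002, 0.004, 0, 0, 0, 0]
    - [0, -0.003, 0.006, 0, 0, 0, 0]
    - [0, -0.003, 0.006, 0, 0, 0, 0]
    - [0, -0.003, 0.006, 0, 0, 0, 0]

```text
time_s: 19.2
tool_pos: [0.5596, -0.2435, 0.1033]
tool_rot: [152.0, 0.0, 95.1]
force: [-2.9, 0.5, 5.3]
grip_width: 0.0094
grasp_force: 35.0
```

The board carries the cup (+5 N). I release and back off along the handle.

Emit:
apply_moves:
  moves:
    - [0, 0, 0, 0, 0, 0, 0.15]
    - [0, 0, 0, 0, 0, 0, 0.22]
    - [0, 0, 0, 0, 0, 0, 0.3]
    - [0, 0, 0, 0, 0, 0, 0.4]
    - [0, 0, 0, 0, 0, 0, 0.5]
    - [0, 0, 0, 0, 0, 0, 0.5]
    - [0, 0, -0.05, 0, 0, 0, 0.5]
    - [0, 0, -0.12, 0, 0, 0, 0.5]
    - [0, 0, -0.22, 0, 0, 0, 0.5]
    - [0, 0, -0.35, 0, 0, 0, 0.5]
    - [0, 0, -0.5, 0, 0, 0, 0.5]
    - [0, 0, -0.65, 0, 0, 0, 0.5]
    - [0, -0.2, -0.7, 0, 0, 0, 0.5]
    - [0, -0.4, -0.7, 0, 0, 0, 0.5]
    - [0, -0.4, -0.7, 0, 0, 0, 0.5]
    - [0, -0.4, -0.7, 0, 0, 0, 0.5]

```text
time_s: 20.8
tool_pos: [0.423, -0.2557, 0.1899]
tool_rot: [152.0, 0.0, 94.9]
force: [0.1, 0.1, 0.4]
grip_width: 0.0435
grasp_force: 0.0
```

Run:
```python
from plan import *
v=[];ms={};mk={}
for n,o,cu,ck in(('scene',(175,150),(210,227),(295,220)),('top',(240,130),(372,200),(277,192))):
    im=viewer.read_camera(n)[...,::-1]
    v.append(cv2.resize(im[o[1]:o[1]+130,o[0]:o[0]+170],(400,306),interpolation=cv2.INTER_CUBIC))
    ms[n]=getmask(n,'cup',cu); mk[n]=getmask(n,'crock',ck)
    print(n,[(round(d['conf'],2),np.round(d['location'],0).tolist(),np.round(atz(n,d['location'],.02),3).tolist()) for d in boxes_of(n,'bead1')])
cv2.imwrite('pics/c9.png',np.hstack(v))
print(fit(CUP,ms,[.6,-.238,.09],.012)); print(fit(CROCK,{'top':mk['top']},[.607,-.007,0],0),fit(CROCK,{'scene':mk['scene']},[.607,-.007,0],0)); print(env.get_obs()['tool_pos'],env.get_obs()['time_s'])
```

```text
scene []
top [(0.58, [278.0, 183.0], [0.64, -0.01, 0.02]), (0.54, [280.0, 173.0], [0.666, -0.016, 0.02]), (0.38, [272.0, 184.0], [0.638, 0.006, 0.02])]
(array([ 0.60064156, -0.23897002,  0.07791599]), np.float64(0.15478742122650146))
(array([ 0.60727992, -0.00743479,  0.20154869]), np.float64(0.030720338225364685)) (array([ 0.59786042, -0.00264347,  0.29566373]), np.float64(0.06145736947655678))
[ 0.42405112 -0.2550902   0.18895935] 21.2
```

View pics/c9.png

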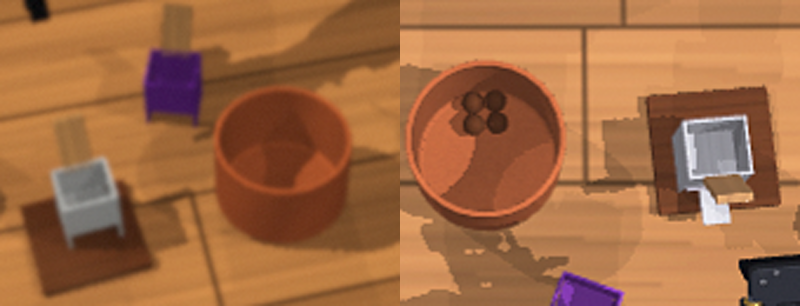

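The picture shows all four beads in the crock at (470–500, 100–125). The empty cup stands on the board at (710,145) with its bottom shut, the crock has not moved, and the hand is clear of everything.

```bash
python3 -c "
from cell import env
print(env.sign_off())"
```

```text
the job is handed in; nothing more can be done
None
```

The job is handed in; no verdict came back. In the last picture all four beads are in the crock, the empty cup stands shut on its board, the crock hasn't moved, and the arm never went near the jar, bundle or lacquer box.

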